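# Free the seized clamp knob of a stamping-press type holder

## Task

The red wing knob on one of the two type-holder clamps has seized. Rock it back and forth in small arcs, stop to stop, until it breaks free, then turn it loose (anticlockwise seen from above) by about 60 degrees, to the white mark on the brass, and let go of it. Leave the blue knob and the stack of blue notebooks as they are.

Things in the scene. Friction and masses are not known exactly. Their poses are not given: they have to be found in the camera images.
- red_knob (a joint): Seized red wing knob, rad, + anticlockwise from above (loosening); starts within 0.1 of 0. Stuck: moves only between stops at -0.30 and +0.30. Swings past 0.2 on alternate sides, - first, under 0.5 rad/s, 0.3 s pause at each end, loosen it; three to-and-fro pairs or fewer free it. Then it turns on to 1.40. Takes 0.15 N m; stays put. Command no more than 0.12 past a stop: force does not free it.
- red_grip (a point): Grip point of the red knob, on its vertical axis, 74 mm above the bench. Upright wing 52 mm long (x axis, turns with the knob), 14 thick (y), 36 high (18 above, 18 below this point), on a red disc 42 across, 6 thick, on a fixed grey and brass clamp 150 x 110 x 50. White line on the wing's top: its -x end; it meets the white mark on the brass at joint value 1.05 (60 degrees).
- blue_tip (a point): White-marked end of the blue wing knob's top edge, 26 mm from its axis, 92 mm above the bench, on the other clamp, of the same shape and size. It turns as lightly as the red one once free, and must not be turned.
- notebooks: Loose stack of five dark blue notebooks, 144 x 97 x 62 mm; origin at the centre of its underside, x along its length. To be left alone. (Also about, fixed: a brass die on a marble slab, 18 mm high, between clamps and robot, and a wooden easel with a leather sleeve, 105 mm high, at the right.)

How it is judged:
By the outcome, as a careful person would: the job done as asked, in the order asked, and still so for the second after the job is handed in, with the robot touching nothing.
It also fails if it takes over 48 s, if anything falls off the work surface, if the arm or the gripper's body presses on something with over 40 N, if the wrist force passes 120 N, or if a joint passes its speed limit or range.

## Robot

A 6-joint arm with a two-finger parallel gripper is mounted at the origin on the work surface. World frame = base frame: x ahead of the robot, y to its left, z up, the work surface at z = 0. Lengths are in mm, angles in rad, forces in N, time in s.
With the tool pointing down it reaches from about 375 to 975 mm from the base axis. Payload 3.8 kg.
Tool frame: the origin (TCP) lies midway between the tips of the shut fingers; the grasp point (between the pads) lies grasp_offset behind it (grasp_offset is the distance from the TCP to the grasp point, in mm); z points along the fingers, y is the direction in which the jaws open and shut (so a half turn about z gives the same grasp; the last joint's range is limited). The gripper opens to 85 mm and grips with 20 to 120 N. Pads are 22 mm wide; open, the fingers measure 114 mm over their backs; the gripper's body (76 mm by 85 mm) begins 54 mm behind the grasp point. The pads swing forward as they close: fully open they stand 13 mm farther back than shut.
Start: joints at [-1.305, 0.264, 1.604, -0, 1.274, -0.037], TCP at [201.275, -644.287, 231.28] pointing down, gripper open.
Joint ranges: [-2.63, 2.63], [-0.94, 2.18], [0.31, 2.57], [-1.31, 4.45], [0, 2.66], [-2.55, 2.55]. Speed limits (rad/s): [2.57, 2.57, 3.14, 3.14, 3.14, 3.14].

## Interface

Orientations are given as a unit quaternion [x, y, z, w].
In Python, from cell import * gives the robot as it stands. The module is installed in compiled form; this text tells all that it offers.
- The arm moves only by the tool arm_command, never from a script. Its argument "increments" is a list of rows, each a list of 4 numbers: the shift along the tool's x, y, z in mm, then the turn about the tool's z in rad. A call has 1 to 10 rows; each row shifts and turns the pose as measured when the row begins, along the tool's axes as they then stand; what a row does not reach is not made up. A row lasts 1/10 s, in which the tool goes at most 50 mm and 8.59 degrees, less where a joint would pass 70% of its speed; a pose out of reach is approached as far as the arm can. A call is refused whole if a number of a shift passes 50 or a number of a turn 0.15, either way. A call with a gripper value outside its range is refused whole. "hand" is the finger opening in mm, from 0 to 85.4, set as the call begins (left out, the last holds). The fingers move at their own pace and stop on an object; "grip_force" is the grip in N (left out, the last holds). Time passes only in rows, so rows that do not move let the fingers close. It gives the time, the measured TCP pose, the force and the opening at its end, in the units of the state.
- read_state(): the state, without advancing time (a new reading comes with each control period).
- read_camera(name): name is "side" or "top"; returns the picture (480x640x3 uint8, blue, green, red); there is no depth.
- camera_model(name): a dict with "fov_y" (degrees; the focal length in pixels is half the picture's height over the tangent of half this angle, whatever the lens; pixels are square), "cx", "cy" (the principal point, pixels), "k1" (the pictures are not rectified: a ray, as slopes to the right and down, at radius r is drawn at 1 + k1 r^2 times it, then the intrinsics apply), "eye" and "orientation" of the camera in the world. Camera axes: x right, y up, looking along -z (the intrinsics and any distortion apply to the point x, -y, -z); pixel columns grow to the right and rows downward; lengths in mm; the calibration is good to about 2 mm. A picture is of the moment at which its call begins. camera_model takes no time and is no camera call.
- job_done(): hands the job in, once; it reports no verdict.
The state is a dict: "clock": time; "joints": joint angles; "joint_velocities": joint speeds; "joint_torque": joint torques, N m; "eef_pos": TCP position; "eef_rot": TCP orientation; "force": force on the tool from outside, world axes, zero at the start; "wrist_torque": the same for the moment, N m; "width": opening from 0.0 (shut) to 1.0 (fully open).
Only numpy, scipy, OpenCV 4.12 (cv2) and the standard library are available. Lean on these libraries where they do the work, as an engineer would, in place of code of your own. Each camera call takes 0.05 s, during which the arm holds its last target.

## Working session

There is one attempt and no reset: what is moved stays moved. The work goes in short steps, Python scripts to look and compute and a tool call to move; the robot and the scene stay as the last step left them, time stands still between calls to the robot, and variables do not carry over. Pictures are saved under pics/ and viewed, and the job is handed in when it is done.

Besides the shell and the picture viewer there is one more tool, called after "Emit:" by a JSON object that holds its "op" and its "data". arm_command: Moves the arm, as the interface text tells. Its arguments: {"type":"object","properties":{"increments":{"type":"array"},"hand":{"type":"number"},"grip_force":{"type":"number"}},"required":["increments"]}

```bash
mkdir -p pics; python3 - <<'E'
from cell import *
import cv2
s=read_state();print(s)
for n in("top","side"):
    cv2.imwrite(f"pics/{n}0.png",read_camera(n));print(camera_model(n))
E
```

```text
{'clock': 0.0, 'joints': array([-1.30489142e+00,  2.64770144e-01,  1.60538363e+00, -7.08123743e-06,
        1.27371271e+00, -3.69113292e-02]), 'joint_velocities': array([-5.89069142e-04, -1.87194942e-03, -1.30676989e-03, -1.52906749e-04,
       -1.48418466e-03, -9.26937799e-05]), 'joint_torque': array([-2.62555302e-03, -5.15116632e+01, -3.67317510e+01, -2.70700684e-04,
        1.31492992e-02,  6.47773120e-06]), 'eef_pos': array([ 201.08530057, -643.57613107,  229.94539127]), 'eef_rot': array([ 9.88558875e-01,  1.50831222e-01, -1.33251026e-04, -1.12908394e-03]), 'force': array([0.10226724, 0.63169981, 0.22212971]), 'wrist_torque': array([-0.03812624,  0.02800809, -0.04288876]), 'width': 1.0025358755311475}
{'fov_y': 47.48938999781653, 'cx': 322.06253756755166, 'cy': 236.65811483762738, 'k1': -0.048736877874378255, 'eye': array([ 419.58007389,  119.13317561, 1208.98237297]), 'orientation': array([-0.03544451,  0.0304562 ,  0.71181986, -0.70080567])}
{'fov_y': 55.45818972443819, 'cx': 323.6550783249497, 'cy': 235.9456962799884, 'k1': 0.03864782843701733, 'eye': array([ 79.64847819, 591.3179656 , 515.84289217]), 'orientation': array([-0.18851149,  0.44645103,  0.80471832, -0.34288966])}
```

View pics/top0.png

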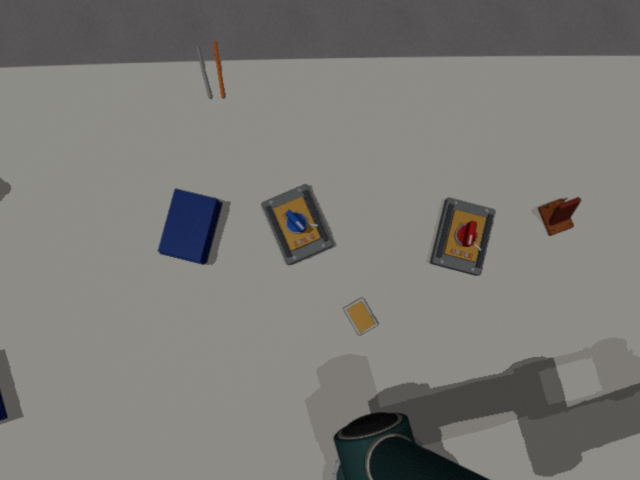

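View pics/side0.png

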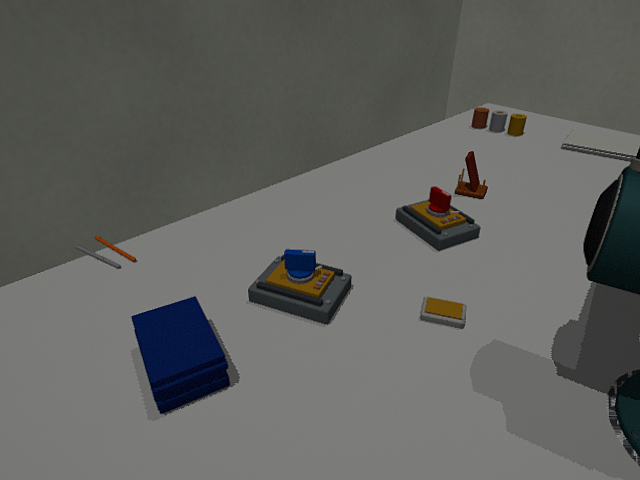

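```bash
cat > h.py <<'E'
import numpy as np,cv2
from cell import *
from scipy.spatial.transform import Rotation as R
def KD(m):
    f=240/np.tan(np.radians(m['fov_y'])/2)
    return np.array([[f,0,m['cx']],[0,f,m['cy']],[0,0,1]]),np.array([m['k1'],0,0,0.])
def unproj(n,uv,z):
    m=camera_model(n);K,D=KD(m)
    p=cv2.undistortPoints(np.array([[uv]],float),K,D)[0,0]
    d=R.from_quat(m['orientation']).apply([p[0],-p[1],-1]);e=np.array(m['eye'])
    return e+d*(z-e[2])/d[2]
def proj(n,P):
    m=camera_model(n);K,D=KD(m)
    c=R.from_quat(m['orientation']).inv().apply(np.atleast_2d(P)-m['eye'])*[1,-1,-1]
    return cv2.projectPoints(c,np.zeros(3),np.zeros(3),K,D)[0][:,0]
E
python3 - <<'E'
import cv2
t=cv2.imread('pics/top0.png');s=cv2.imread('pics/side0.png')
cv2.imwrite('pics/c1.png',cv2.resize(t[190:280,425:505],None,fx=6.6,fy=6.6,interpolation=2))
cv2.imwrite('pics/c2.png',cv2.resize(s[170:255,390:490],None,fx=7,fy=7,interpolation=2))
E
```

```text
(no output)
```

View pics/c1.png

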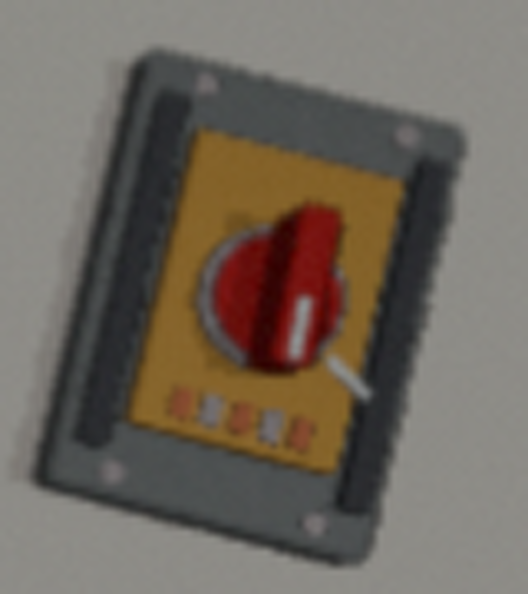

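View pics/c2.png

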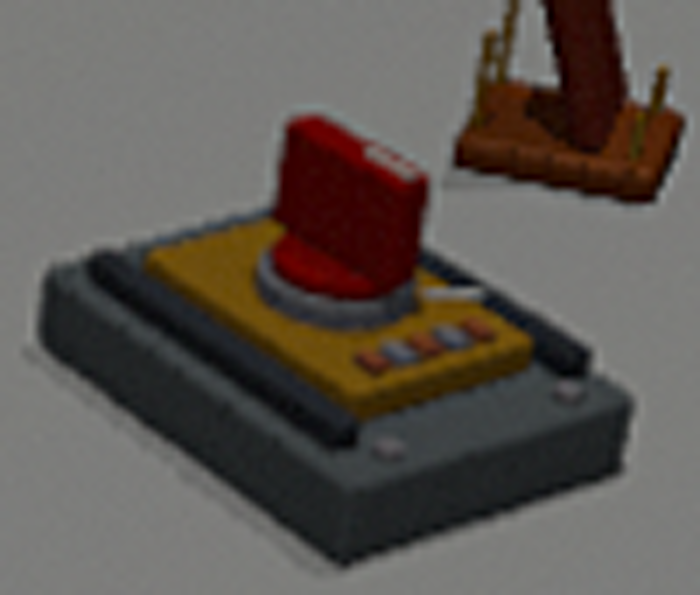

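```bash
python3 - <<'E'
from h import *
c=lambda x,y:((x+.5)/6.6-.5+425,(y+.5)/6.6-.5+190)
d=lambda x,y:((x+.5)/7-.5+390,(y+.5)/7-.5+170)
a=unproj('top',c(323,208),92);b=unproj('top',c(297,365),92)
print(a,b,(a+b)/2,np.linalg.norm(a-b),'yaw +x',np.degrees(np.arctan2(*(a-b)[1::-1])))
w1=unproj('top',c(304,297),92);w2=unproj('top',c(296,358),92);print('line',w1,w2,np.degrees(np.arctan2(*(w1-w2)[1::-1])))
o=(a+b)/2
for z in(50,):
  m=[unproj('top',c(328,360),z),unproj('top',c(370,397),z)]
  for q in m: print('mark',q,np.degrees(np.arctan2(*(o-q)[1::-1])))
print('ring',unproj('top',c(272,298),52))
a=unproj('side',d(304,117),92);b=unproj('side',d(420,184),92);print('side',a,b,(a+b)/2,np.degrees(np.arctan2(*(a-b)[1::-1])))
for p in[(425,293),(483,295)]:
  q=unproj('side',d(*p),50);print('smark',q,np.degrees(np.arctan2(*(o-q)[1::-1])))
# clamp corners at z ~ 32?
for z in (30,40):
  P=np.array([unproj('top',c(*p),z)for p in[(145,48),(465,128),(372,565),(38,485)]]);print(z,P.mean(0),[np.linalg.norm(P[i]-P[i-1]) for i in range(4)],np.degrees(np.arctan2(*(P[1]-P[2])[1::-1])))
E
```

```text
[ 551.37634321 -187.02425076   92.        ] [ 502.26298563 -176.84626106   92.        ] [ 526.81966442 -181.93525591   92.        ] 50.15688752472327 yaw +x -11.707944606301144
line [ 523.50500528 -179.89965122   92.        ] [ 504.45491608 -176.62067461   92.        ] -9.766278911361207
mark [ 506.82917756 -198.11729653   50.        ] 38.989722314770304
mark [ 494.6193835 -211.2781861   50.       ] 42.34175950855928
ring [ 527.06718757 -180.19887239   52.        ]
side [ 549.77977049 -184.40176657   92.        ] [ 500.77652274 -171.32322094   92.        ] [ 525.27814661 -177.86249376   92.        ] -14.943438174224745
smark [ 501.35096533 -186.14684719   50.        ] 9.389654671988845
smark [ 488.69279745 -197.56747254   50.        ] 22.293887968662702
30 [ 526.81880746 -180.34975574   30.        ] [np.float64(149.73749746125733), np.float64(109.20141184586619), np.float64(148.54131076050066), np.float64(112.38985423102753)] -14.458232301876548
40 [ 525.90922021 -177.80957415   40.        ] [np.float64(148.46744032643764), np.float64(108.27517737154474), np.float64(147.28139955091433), np.float64(111.436575735877)] -14.458232301876551
```

```bash
python3 - <<'E'
import cell
print([ (n,getattr(cell,n)) for n in dir(cell) if n[0]!='_' and not callable(getattr(cell,n)) and n!='np'], [n for n in dir(cell) if n[0]!='_'])
E
```

```text
[('grasp_offset', 18.700000000000003)] ['Unreachable', 'camera_model', 'grasp_offset', 'job_done', 'read_camera', 'read_state']
```

Emit:
{"op": "arm_command", "data": {"increments": [[32,-25,0,0],[32,-25,0,0],[32,-25,0,0],[32,-25,0,0],[32,-25,0,0],[32,-25,0,0],[32,-25,0,0],[32,-25,0,0],[32,-25,0,0],[32,-25,0,0]], "hand": 60, "grip_force": 40}}

```text
clock: 1.1
eef_pos: [435.0, -299.7, 224.1]
eef_rot: [0.989, 0.146, -0.002, -0.005]
force: [0.1, 0.0, 0.4]
width: 0.705
```

```bash
cat >> h.py <<'E'
def rem(x,y,z,yaw):
    s=read_state();r=R.from_quat(s['eef_rot']);M=r.as_matrix()
    cy=np.degrees(np.arctan2(M[1,0],M[0,0]))
    print('t',s['clock'],'pos',s['eef_pos'].round(1),'yaw',cy.round(2),'tz',M[:,2].round(4),'q6',s['joints'][5].round(3),'F',s['force'].round(1),'T',s['wrist_torque'].round(3),'w',s['width'])
    print('shift tool',r.inv().apply(np.array([x,y,z])-s['eef_pos']).round(1),'turn',-np.radians(yaw-cy).round(3))
E
python3 -c "
from h import *
rem(526.7,-180.5,140,-12.5)"
```

```text
t 1.1 pos [ 435.  -299.7  224.1] yaw 16.76 tz [-0.0056  0.0084 -0.9999] q6 0.625 F [0.1 0.  0.4] T [-0.042 -0.076 -0.021] w 0.7045944557284131
shift tool [122.4 -86.8  84.6] turn 0.511
```

Emit:
{"op": "arm_command", "data": {"increments": [[30,-21,5,0],[30,-21,5,0],[30,-21,5,0],[25,-19,5,0],[0,0,10,0.13],[0,0,10,0.13],[0,0,10,0.13],[0,0,10,0.13],[0,0,0,0],[0,0,0,0]]}}

```text
clock: 2.1
eef_pos: [524.3, -174.0, 158.7]
eef_rot: [0.993, -0.117, -0.006, -0.005]
force: [0.5, -0.3, 0.1]
width: 0.701
```

```bash
python3 -c "
from h import *
rem(526.7,-180.5,110,-12.5)
cv2.imwrite('pics/s1.png',cv2.resize(read_camera('side')[140:260,380:540],None,fx=5,fy=5,interpolation=2))
cv2.imwrite('pics/t1.png',cv2.resize(read_camera('top')[150:290,400:560],None,fx=4.2,fy=4.2,interpolation=2))"
```

```text
t 2.1 pos [ 524.3 -174.   158.7] yaw -13.42 tz [-0.0107  0.012  -0.9999] q6 1.431 F [ 0.5 -0.3  0.1] T [ 0.02  -0.04  -0.014] w 0.7011220632018423
shift tool [ 4.5  6.2 48.6] turn -0.016
```

View pics/s1.png

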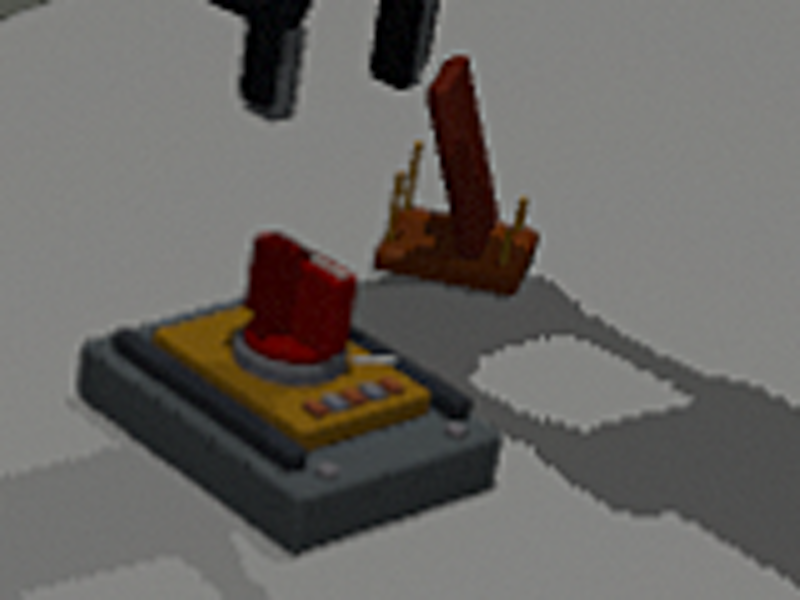

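View pics/t1.png

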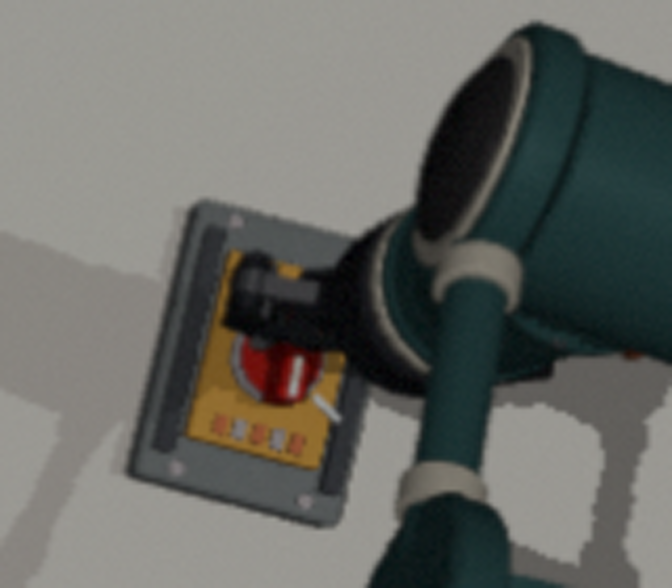

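The side view shows the fingers straddling the knob, above it. I'll correct the xy position, then go down.

Emit:
{"op": "arm_command", "data": {"increments": [[4.5,6,10,-0.01],[0,0,20,0],[0,0,20,0],[0,0,0,0],[0,0,0,0]]}}

```text
clock: 2.7
eef_pos: [530.0, -183.9, 109.5]
eef_rot: [0.994, -0.109, -0.002, -0.004]
force: [0.3, 0.4, -0.5]
width: 0.699
```

```bash
python3 -c "
from h import *
rem(526.7,-180.5,62,-12.5)"
```

```text
t 2.7 pos [ 530.  -183.9  109.5] yaw -12.51 tz [-0.0039  0.0086 -1.    ] q6 1.403 F [ 0.3  0.4 -0.5] T [ 0.006 -0.004  0.024] w 0.6988773102101096
shift tool [-3.7 -2.2 47.5] turn -0.0
```

Emit:
{"op": "arm_command", "data": {"increments": [[-3.5,-2,10,0],[0,0,12,0],[0,0,12,0],[0,0,8,0],[0,0,0,0],[0,0,0,0]]}}

```text
clock: 3.3
eef_pos: [527.9, -181.4, 65.9]
eef_rot: [0.994, -0.108, -0.001, -0.004]
force: [-0.3, -0.1, 0.4]
width: 0.705
```

```bash
python3 -c "
from h import *
rem(526.7,-180.5,62,-12.5)
cv2.imwrite('pics/s2.png',cv2.resize(read_camera('side')[140:260,380:540],None,fx=5,fy=5,interpolation=2))"
```

```text
t 3.3 pos [ 527.9 -181.4   65.9] yaw -12.45 tz [-9.0e-04  7.3e-03 -1.0e+00] q6 1.404 F [-0.3 -0.1  0.4] T [-0.029 -0.006 -0.026] w 0.704807432765645
shift tool [-1.4 -0.6  3.9] turn 0.001
```

View pics/s2.png

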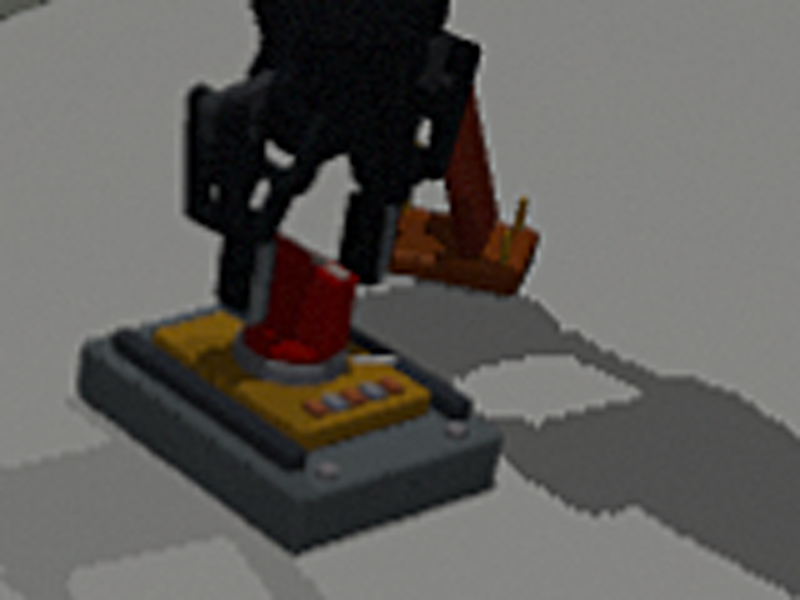

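The fingers straddle the wing and clear the disc. I'll lower a little and close.

Emit:
{"op": "arm_command", "data": {"increments": [[-1.2,-0.5,3,0],[0,0,0,0],[0,0,0,0],[0,0,0,0],[0,0,0,0],[0,0,0,0],[0,0,0,0],[0,0,0,0]], "hand": 5, "grip_force": 35}}

```text
clock: 4.15
eef_pos: [527.8, -179.9, 63.9]
eef_rot: [0.994, -0.108, 0.0, -0.004]
force: [0.1, 2.9, 0.2]
width: 0.16
```

```bash
python3 -c "
from h import *
rem(526.7,-180.5,62,-12.5)
cv2.imwrite('pics/s3.png',cv2.resize(read_camera('side')[140:260,380:540],None,fx=5,fy=5,interpolation=2))"
```

```text
t 4.15 pos [ 527.8 -179.9   63.9] yaw -12.43 tz [ 0.0013  0.0074 -1.    ] q6 1.404 F [0.1 2.9 0.2] T [-0.044 -0.049 -0.089] w 0.1604017966326237
shift tool [-0.9  0.9  1.8] turn 0.001
```

View pics/s3.png

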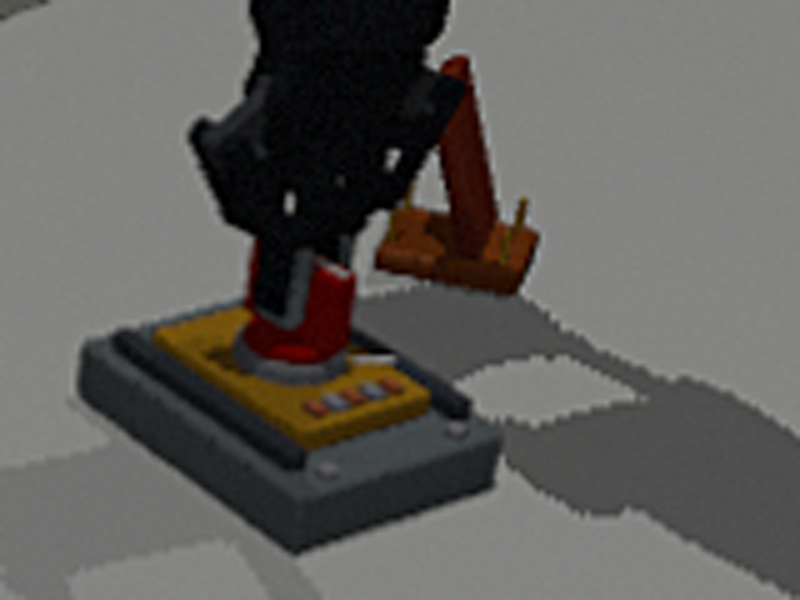

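The wing is gripped (opening 13.7 mm). Now the first slow clockwise swing.

Emit:
{"op": "arm_command", "data": {"increments": [[0,0,0,0.03],[0,0,0,0.03],[0,0,0,0.03],[0,0,0,0.03],[0,0,0,0.03],[0,0,0,0.03],[0,0,0,0.03],[0,0,0,0.03]]}}

```text
clock: 5.0
eef_pos: [527.8, -179.8, 63.9]
eef_rot: [0.974, -0.228, -0.0, -0.003]
force: [0.8, 1.2, -0.6]
width: 0.159
```

```bash
python3 -c "
from h import *
rem(526.7,-180.5,62,-14.5)"
```

```text
t 5.0 pos [ 527.8 -179.8   63.9] yaw -26.33 tz [ 5.0e-04  6.4e-03 -1.0e+00] q6 1.649 F [ 0.8  1.2 -0.6] T [-0.038 -0.059  0.211] w 0.15925633670436837
shift tool [-0.6  1.1  1.9] turn -0.206
```

Emit:
{"op": "arm_command", "data": {"increments": [[0,0,0,0.03],[0,0,0,0.03],[0,0,0,0.02]]}}

```text
clock: 5.3
eef_pos: [527.7, -179.7, 63.9]
eef_rot: [0.964, -0.267, -0.001, -0.003]
force: [1.0, 1.9, -0.6]
width: 0.159
```

```bash
python3 -c "
from h import *
rem(526.7,-180.5,62,-14.5)"
```

```text
t 5.3 pos [ 527.7 -179.7   63.9] yaw -30.98 tz [ 0.      0.0061 -1.    ] q6 1.731 F [ 1.   1.9 -0.6] T [ 0.087 -0.03   0.235] w 0.1586269254783848
shift tool [-0.4  1.2  1.8] turn -0.288
```

Emit:
{"op": "arm_command", "data": {"increments": [[0,0,0,0.03],[0,0,0,0.01],[0,0,0,0],[0,0,0,0],[0,0,0,0]]}}

```text
clock: 5.8
eef_pos: [527.7, -179.7, 63.9]
eef_rot: [0.959, -0.285, -0.001, -0.003]
force: [-0.2, 1.7, -1.5]
width: 0.159
```

```bash
python3 -c "
from h import *
rem(526.7,-180.5,62,-14.5)"
```

```text
t 5.8 pos [ 527.7 -179.7   63.9] yaw -33.12 tz [-2.0e-04  5.4e-03 -1.0e+00] q6 1.769 F [-0.2  1.7 -1.5] T [ 0.071 -0.087  0.475] w 0.15912950615205088
shift tool [-0.4  1.3  1.9] turn -0.325
```

The torque step (0.24 to 0.48 N m) at yaw about -33° is the negative stop, so zero is at about -15.5°. Now the + swing.

Emit:
{"op": "arm_command", "data": {"increments": [[0,0,0,-0.035],[0,0,0,-0.035],[0,0,0,-0.035],[0,0,0,-0.035],[0,0,0,-0.035],[0,0,0,-0.035],[0,0,0,-0.035],[0,0,0,-0.035],[0,0,0,-0.035],[0,0,0,-0.035]]}}

```text
clock: 6.8
eef_pos: [527.6, -179.8, 63.9]
eef_rot: [0.993, -0.116, -0.0, -0.005]
force: [-0.5, 2.4, -0.3]
width: 0.156
```

Emit:
{"op": "arm_command", "data": {"increments": [[0,0,0,-0.035],[0,0,0,-0.035],[0,0,0,-0.035],[0,0,0,-0.035],[0,0,0,-0.035],[0,0,0,-0.02]]}}

```text
clock: 7.4
eef_pos: [527.6, -179.9, 63.9]
eef_rot: [1.0, -0.019, 0.001, -0.006]
force: [-0.2, 2.0, -0.3]
width: 0.156
```

```bash
python3 -c "
from h import *
rem(526.7,-180.5,62,-15.3)"
```

```text
t 7.4 pos [ 527.6 -179.9   63.9] yaw -2.21 tz [ 0.0018  0.0117 -0.9999] q6 1.22 F [-0.2  2.  -0.3] T [-0.203  0.102 -0.26 ] w 0.15597209299014367
shift tool [-0.9  0.6  1.9] turn 0.229
```

Go on to near +0.29, then pause.

Emit:
{"op": "arm_command", "data": {"increments": [[0,0,0,-0.03],[0,0,0,-0.03],[0,0,0,0],[0,0,0,0],[0,0,0,0],[0,0,0,0]]}}

```text
clock: 8.0
eef_pos: [527.6, -179.9, 63.9]
eef_rot: [1.0, 0.01, 0.001, -0.006]
force: [-0.3, 2.5, -0.1]
width: 0.158
```

```bash
python3 -c "
from h import *
rem(526.7,-180.5,62,-15.3)"
```

```text
t 8.0 pos [ 527.6 -179.9   63.9] yaw 1.14 tz [ 0.002   0.012  -0.9999] q6 1.161 F [-0.3  2.5 -0.1] T [-0.207  0.012  0.083] w 0.15838367694496558
shift tool [-0.9  0.6  1.9] turn 0.287
```

Emit:
{"op": "arm_command", "data": {"increments": [[0,0,0,0.035],[0,0,0,0.035],[0,0,0,0.035],[0,0,0,0.035],[0,0,0,0.035],[0,0,0,0.035],[0,0,0,0.035],[0,0,0,0.035],[0,0,0,0.035],[0,0,0,0.035]]}}

```text
clock: 9.0
eef_pos: [527.7, -179.8, 63.9]
eef_rot: [0.986, -0.169, -0.0, -0.005]
force: [1.0, 3.0, -0.4]
width: 0.152
```

Emit:
{"op": "arm_command", "data": {"increments": [[0,0,0,0.035],[0,0,0,0.035],[0,0,0,0.035],[0,0,0,0.035],[0,0,0,0.035],[0,0,0,0.02],[0,0,0,0],[0,0,0,0],[0,0,0,0],[0,0,0,0]]}}

```text
clock: 10.0
eef_pos: [527.7, -179.6, 63.9]
eef_rot: [0.964, -0.267, -0.001, -0.005]
force: [0.8, 1.8, -0.8]
width: 0.155
```

```bash
python3 -c "
from h import *
rem(526.7,-180.5,62,-15.3)"
```

```text
t 10.0 pos [ 527.7 -179.6   63.9] yaw -30.98 tz [ 0.0014  0.0098 -1.    ] q6 1.726 F [ 0.8  1.8 -0.8] T [-0.123 -0.036  0.04 ] w 0.1549613040607682
shift tool [-0.4  1.3  1.9] turn -0.274
```

Emit:
{"op": "arm_command", "data": {"increments": [[0,0,0,-0.035],[0,0,0,-0.035],[0,0,0,-0.035],[0,0,0,-0.035],[0,0,0,-0.035],[0,0,0,-0.035],[0,0,0,-0.035],[0,0,0,-0.035],[0,0,0,-0.035],[0,0,0,-0.035]]}}

```text
clock: 11.0
eef_pos: [527.6, -179.8, 63.9]
eef_rot: [0.996, -0.093, 0.0, -0.006]
force: [0.4, 2.7, -0.9]
width: 0.155
```

Emit:
{"op": "arm_command", "data": {"increments": [[0,0,0,-0.035],[0,0,0,-0.035],[0,0,0,-0.035],[0,0,0,-0.035],[0,0,0,-0.035],[0,0,0,-0.035],[0,0,0,0],[0,0,0,0],[0,0,0,0],[0,0,0,0]]}}

```text
clock: 12.0
eef_pos: [527.6, -179.9, 63.9]
eef_rot: [1.0, 0.014, 0.001, -0.006]
force: [0.7, 3.3, -0.3]
width: 0.157
```

```bash
python3 -c "
from h import *
rem(526.7,-180.5,62,-15.3)"
```

```text
t 12.0 pos [ 527.6 -179.9   63.9] yaw 1.64 tz [ 0.0023  0.0126 -0.9999] q6 1.152 F [ 0.7  3.3 -0.3] T [-0.259 -0.015  0.173] w 0.15745861817772128
shift tool [-1.   0.6  1.9] turn 0.296
```

Emit:
{"op": "arm_command", "data": {"increments": [[0,0,0,-0.025],[0,0,0,-0.025]]}}

```text
clock: 12.2
eef_pos: [527.6, -180.0, 63.9]
eef_rot: [0.999, 0.04, 0.001, -0.006]
force: [0.7, 2.1, -0.2]
width: 0.159
```

```bash
python3 -c "
from h import *
rem(526.7,-180.5,62,-15.3)"
```

```text
t 12.2 pos [ 527.6 -180.    63.9] yaw 4.61 tz [ 0.0024  0.0128 -0.9999] q6 1.099 F [ 0.7  2.1 -0.2] T [-0.244  0.028 -0.148] w 0.1592533907141376
shift tool [-0.9  0.5  1.9] turn 0.348
```

Emit:
{"op": "arm_command", "data": {"increments": [[0,0,0,-0.02],[0,0,0,-0.02]]}}

```text
clock: 12.4
eef_pos: [527.6, -180.0, 63.9]
eef_rot: [0.998, 0.062, 0.002, -0.006]
force: [1.0, 3.1, -1.0]
width: 0.159
```

```bash
python3 -c "
from h import *
rem(526.7,-180.5,62,-15.3)"
```

```text
t 12.4 pos [ 527.6 -180.    63.9] yaw 7.09 tz [ 0.0024  0.0129 -0.9999] q6 1.056 F [ 1.   3.1 -1. ] T [-0.251  0.03  -0.136] w 0.1592300435139713
shift tool [-1.   0.4  1.9] turn 0.391
```

Torque stays at friction level past where the + stop would be, so the knob seems free. I'll check by eye that the wing follows.

```bash
python3 -c "
from h import *
cv2.imwrite('pics/s4.png',cv2.resize(read_camera('side')[140:260,380:540],None,fx=5,fy=5,interpolation=2))"
```

```text
(no output)
```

View pics/s4.png

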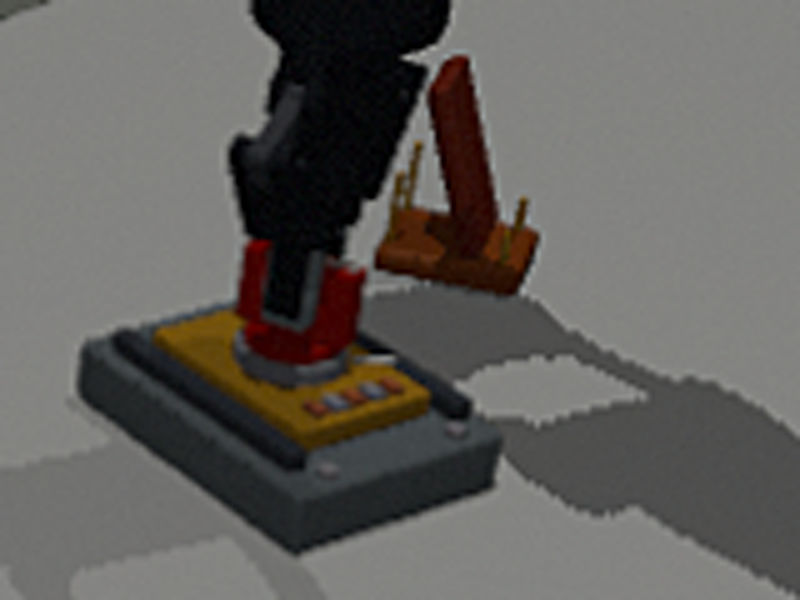

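The wing turns with the jaws. Now on towards the mark (yaw about 45°).

Emit:
{"op": "arm_command", "data": {"increments": [[0,0,0,-0.04],[0,0,0,-0.04],[0,0,0,-0.04],[0,0,0,-0.04],[0,0,0,-0.04],[0,0,0,-0.04],[0,0,0,-0.04],[0,0,0,-0.04],[0,0,0,-0.04],[0,0,0,-0.04]]}}

```text
clock: 13.45
eef_pos: [527.7, -180.2, 63.9]
eef_rot: [0.963, 0.268, 0.003, -0.006]
force: [-0.0, 1.9, -1.3]
width: 0.155
```

Emit:
{"op": "arm_command", "data": {"increments": [[0,0,0,-0.04],[0,0,0,-0.04],[0,0,0,-0.04],[0,0,0,-0.04],[0,0,0,-0.04],[0,0,0,0],[0,0,0,0],[0,0,0,0]]}}

```text
clock: 14.25
eef_pos: [527.8, -180.3, 63.9]
eef_rot: [0.93, 0.367, 0.004, -0.006]
force: [0.1, 2.5, -1.0]
width: 0.156
```

```bash
python3 -c "
from h import *
rem(527,-180.2,62,45.2)"
```

```text
t 14.25 pos [ 527.8 -180.3   63.9] yaw 43.07 tz [ 0.0031  0.0134 -0.9999] q6 0.426 F [ 0.1  2.5 -1. ] T [-0.14  -0.049  0.186] w 0.15579140581982995
shift tool [-0.6 -0.6  1.9] turn -0.037
```

Emit:
{"op": "arm_command", "data": {"increments": [[0,0,0,-0.02],[0,0,0,-0.02],[0,0,0,0],[0,0,0,0]]}}

```text
clock: 14.65
eef_pos: [527.8, -180.3, 63.8]
eef_rot: [0.922, 0.387, 0.004, -0.006]
force: [0.0, 2.9, -1.7]
width: 0.158
```

```bash
python3 -c "
from h import *
rem(527,-180.2,62,45.2)"
```

```text
t 14.65 pos [ 527.8 -180.3   63.8] yaw 45.48 tz [ 0.0031  0.0136 -0.9999] q6 0.384 F [ 0.   2.9 -1.7] T [-0.238  0.016 -0.072] w 0.15754291774582727
shift tool [-0.5 -0.6  1.8] turn 0.005
```

Emit:
{"op": "arm_command", "data": {"increments": [[0,0,0,0],[0,0,0,0],[0,0,0,0],[0,0,0,0],[0,0,0,0]], "hand": 60}}

```text
clock: 15.15
eef_pos: [528.1, -181.5, 64.5]
eef_rot: [0.922, 0.386, 0.004, -0.005]
force: [-0.0, 0.2, 0.9]
width: 0.701
```

Emit:
{"op": "arm_command", "data": {"increments": [[0,0,-10,0],[0,0,-20,0],[0,0,-30,0],[0,0,-30,0],[0,0,-30,0],[0,0,0,0]]}}

```text
clock: 15.75
eef_pos: [526.9, -183.0, 191.1]
eef_rot: [0.922, 0.386, 0.004, -0.005]
force: [0.8, -0.2, 0.8]
width: 0.703
```

```bash
python3 -c "
from h import *
rem(527,-180.2,62,45.2)
cv2.imwrite('pics/s5.png',cv2.resize(read_camera('side')[140:260,380:540],None,fx=5,fy=5,interpolation=2))
cv2.imwrite('pics/t5.png',read_camera('top'))"
```

```text
t 15.75 pos [ 526.9 -183.   191.1] yaw 45.43 tz [ 0.0025  0.0127 -0.9999] q6 0.386 F [ 0.8 -0.2  0.8] T [-0.04  -0.024  0.   ] w 0.7034816850281549
shift tool [  0.6  -1.  129.1] turn 0.004
```

View pics/s5.png

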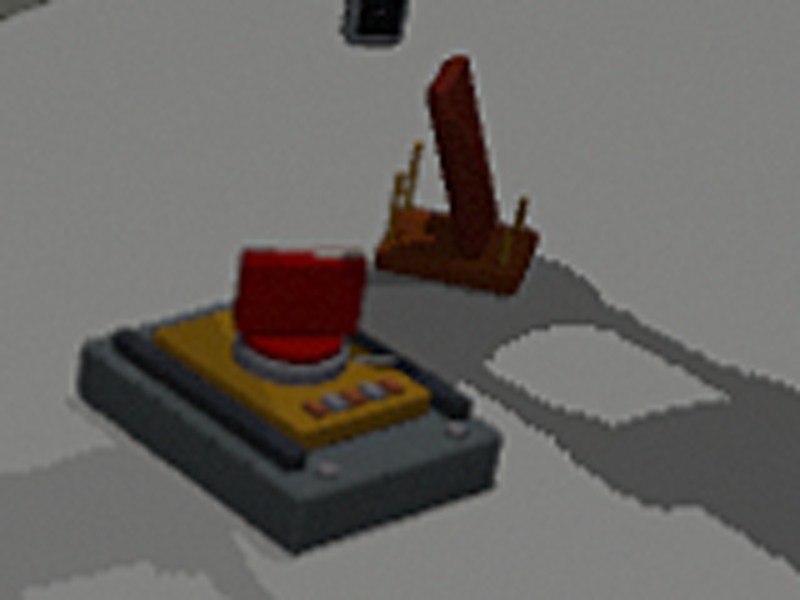

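View pics/t5.png

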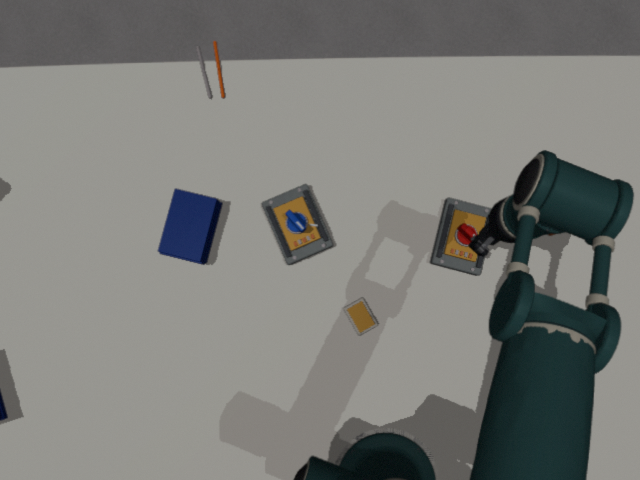

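I'll back off for a clear view from above.

Emit:
{"op": "arm_command", "data": {"increments": [[-30,10,0,0],[-30,10,0,0],[-30,10,0,0],[-30,10,0,0],[-30,10,0,0],[-30,10,0,0],[0,0,0,0]]}}

```text
clock: 16.55
eef_pos: [432.5, -352.6, 173.4]
eef_rot: [0.921, 0.388, -0.003, -0.016]
force: [0.5, 0.8, -0.6]
width: 0.706
```

```bash
python3 -c "
from h import *
t=read_camera('top');s=read_camera('side')
cv2.imwrite('pics/t6.png',cv2.resize(t[190:280,425:505],None,fx=6.6,fy=6.6,interpolation=2))
o=cv2.imread('pics/top0.png');a=cv2.absdiff(o,t).max(2);print(a[180:270,150:340].max())
o=cv2.imread('pics/side0.png');a=cv2.absdiff(o,s).max(2);print(a[240:420,120:355].max())
"
```

```text
13
17
```

View pics/t6.png

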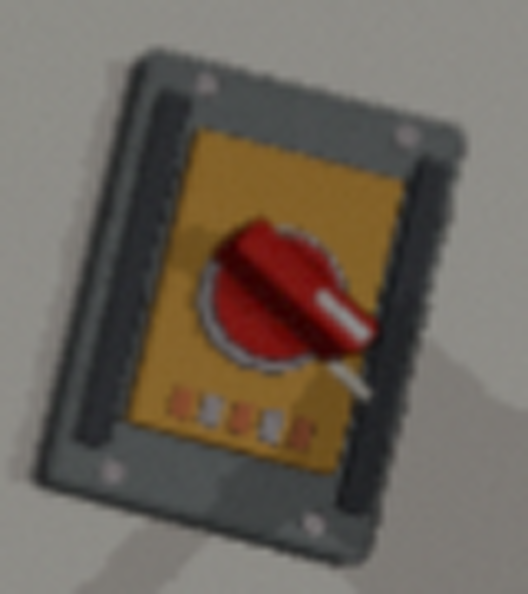

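```bash
python3 -c "
from h import *
c=lambda x,y:((x+.5)/6.6-.5+425,(y+.5)/6.6-.5+190)
for z,p,q in((92,(320,294),(365,337)),(50,(333,361),(370,397))):
  d=unproj('top',c(*p),z)-unproj('top',c(*q),z);print(np.degrees(np.arctan2(d[1],d[0])))
print(job_done())"
```

```text
44.72202656687716
44.239170576606725
the job is handed in; nothing more can be done
None
```

The red knob broke free and now stands at the white mark on the brass. I let go of it, backed the arm away and handed the job in at about 16.7 s.

**Rocking:** I gripped the wing and rocked it slowly, - side first, with a pause at each end. It was free after two to-and-fro pairs. I felt the - stop clearly on the first swing (about 0.48 N m, against 0.24 N m while turning). Past where the + stop had been, the torque stayed at friction level.

**Last checks:**
- **Mark:** from above, the wing's white line points along 44.7° and the mark along 44.2°, so they agree to within the reading error. The gripper's own angle at release was 45.5°, against a target of about 45.2°.
- **Blue knob and notebooks:** before-and-after pictures from both cameras show only image noise there.
- **Forces:** the readings at the end of each move stayed under about 4 N, and the arm was touching nothing at hand-in.

**Disagreement:** in the first pictures, the side camera put the wing's starting angle about 3° from the top camera. It also put the mark's direction some 20° or more off at the height I assumed. I relied on the top view and the felt stop instead, and those agreed with each other.

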